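Twist the red cap off the bench paste pot

ROBOT

A 7-joint arm with a two-finger parallel gripper is mounted at the origin on a cart in front of the work surface, level with it; the furniture and walls round the work are solid. World frame = base frame: x ahead of the robot, y to its left, z up, the work surface at z = 0. Lengths are in m, angles in rad, forces in N, time in s.
With the tool pointing down it reaches from about 0.425 to 0.875 m from the base axis. Payload 4.7 kg.
Tool frame: the origin (TCP) lies between the finger pads; the fingertips stand 25 mm ahead of it and the grasp point (between the pads) lies 6 mm ahead of it; z points along the fingers, y is the direction in which the jaws open and shut (so a half turn about z gives the same grasp; the last joint's range is limited). The gripper opens to 85 mm and grips with 20 to 120 N. Pads are 22 mm wide; open, the fingers measure 114 mm over their backs; the gripper's body (76 mm by 85 mm) begins 54 mm behind the grasp point. The pads swing forward as they close: fully open they stand 13 mm farther back than shut.
Start: joints at [-1.218, 0.321, -0.07, 1.45, 0.023, 1.371, -0.057], TCP at [0.216, 0.613, 0.256] pointing down, gripper open.
Joint ranges: [-2.86, 2.86], [-0.3, 2.09], [-1.38, 1.24], [0.06, 2.45], [-1.56, 4.7], [0.09, 2.05], [-2.69, 2.69]. Speed limits (rad/s): [2.57, 2.57, 3.14, 3.14, 3.14, 3.14, 3.14].

INTERFACE

Orientations are given as a unit quaternion [w, x, y, z].
In Python, from workcell import observe, read_camera, camera_model, finish_job gives the robot as it stands.
- The arm moves only by the tool send_rows, never from a script. Its argument "commands" is a list of rows, each a list of 7 numbers: the shift along the world's x, y, z in cm, then the turn, a rotation vector about the world's x, y, z in degrees, then the closure, from 0 (fully open) to 1 (shut). In form: [[dx, dy, dz, rx, ry, rz, hand], ...]. A call has exactly 8 rows; each row is the pose to reach, as a shift and turn from the pose commanded when the call began; what a row does not reach only later rows make up. A row lasts 1/12 s, in which the tool goes at most 41.7 mm and 7.16 degrees, less where a joint would pass 70% of its speed; a pose out of reach is approached as far as the arm can. A call with a gripper value outside its range is refused whole. The fingers move at their own pace and stop on an object; "grip_force" is the grip in N (left out, the last holds). Time passes only in rows, so rows that repeat a pose let the fingers close, or fill a call up. It gives the time, the measured TCP pose, the force and the opening at its end, in the units of the state.
- observe(): the state, without advancing time (a new reading comes with each control period).
- read_camera(name): name is "scene" or "top" or "wrist"; returns (picture, depth): 400x640x3 uint8, blue, green, red; 400x640 float32, m along the optical axis (not along the pixel's ray), 0 where there is no reading.
- camera_model(name): a dict with "mtx" (3x3 intrinsics, pixels), "R" (3x3) and "t" (3): a world point X has camera coordinates R X + t; the wrist camera has in their place "mount" (4x4, takes a point from camera to tool coordinates, whose origin is the TCP and whose axes are the flange's). Camera axes: x right, y down, z forward; pixel columns grow to the right and rows downward; lengths in m; the calibration is good to about 2 mm. A picture is of the moment at which its call begins: read the wrist's pose just before it. camera_model takes no time and is no camera call.
- finish_job(): hands the job in, once; it reports no verdict.
The state is a dict: "time": time; "joints": joint angles; "qd": joint speeds; "joint_torque": joint torques, N m; "eef_pos": TCP position; "eef_rot": TCP orientation; "ft_force": force on the tool from outside, world axes, zero at the start; "wrist_torque": the same for the moment, N m; "grip_width": finger opening in m.
Only numpy, scipy, OpenCV 4.12 (cv2) and the standard library are available. Lean on these libraries where they do the work, as an engineer would, in place of code of your own. Each camera call takes 0.05 s, during which the arm holds its last target.

TASK

Open the paste pot with the red screw cap: twist the cap anticlockwise (seen from above), letting go and regripping as needed, until after about a third of a turn it springs loose and lifts off. Set the red cap down on the middle of the reddish hardwood block, standing on its open rim as it stood on the pot, and let go of it. Leave the blue cap on the other pot as it is, unturned.

Things in the scene. Friction and masses are not known exactly. Their poses are not given: they have to be found in the camera images.
- red_cap: Red ribbed plastic screw cap, 52 mm across, 30 mm high, 60 g, open rim down, skirt 3 mm. Origin: centre of its rim; top at +30 mm; z up; +x along the white line on top. Tight at the start or up to 9 deg loosened. Turned 112 deg or more anticlockwise (about 0.2 N m) it is free, pops up 3 mm, lifts straight off the neck (14 mm inside it); stop at 128 to 137 deg. Grip across it, 10 mm below the top.
- red_pot: Grey pot with a red band, bolted down by a 98 mm round steel foot; body 72 mm across, shoulder at 66 mm height. Origin: centre of its foot on the table, z up. The cap's origin sits 76 mm above it, with equal yaw when tight; it is free with its +x 112 to 137 deg anticlockwise of the pot's +x (best 125 deg: green tick on the shoulder).
- wood_block: Loose reddish-brown hardwood block lying flat, 200 x 52 mm, 36 mm high, 0.28 kg. Origin: centre of its underside, z up; its flat top is 36 mm above it. Its long side runs 20 deg anticlockwise of its +x.
- blue_cap_mark (a point): Outer end of the white line on top of the blue cap, 22 mm from its centre; the point's +x points outward along the line, z up. The blue cap has the same shape and size as the red one, on a like pot with a blue band, which may stand on either side of the red pot. To be left as it is.
Mind the look-alikes: they are no part of the job. Of the things like the red_cap, leave any that is green or grey; of the rest the smaller one is meant.

How it is judged:
By the outcome, as a careful person would: the job done as asked, in the order asked, and still so for the second after the job is handed in, with the robot touching nothing.
It also fails if it takes over 51 s, if anything falls off the work surface, if the arm or the gripper's body presses on something with over 40 N, if the wrist force passes 120 N, or if a joint passes its speed limit or range.

## Working session

There is one attempt and no reset: what is moved stays moved. The work goes in short steps, Python scripts to look and compute and a tool call to move; the robot and the scene stay as the last step left them, time stands still between calls to the robot, and variables do not carry over. Pictures are saved under pics/ and viewed, and the job is handed in when it is done.

Besides the shell and the picture viewer there is one more tool, called after "Call:" in YAML: its name, and indented under it one key for each argument. send_rows: Moves the arm, as the interface text tells. Its arguments: {"type":"object","properties":{"commands":{"type":"array","items":{"type":"array","items":{"type":"number"}}},"grip_force":{"type":"number"}},"required":["commands"]}

```bash
mkdir -p pics; ls; python3 - <<'E'
from workcell import *
import cv2,numpy as np
s=observe();print({k:np.round(v,3) for k,v in s.items()})
for n in ["scene","top"]:
    p,d=read_camera(n);cv2.imwrite(f"pics/{n}0.png",p);np.save(f"{n}0.npy",d);m=camera_model(n);print(n,m)
print(camera_model("wrist"))
E
```

```text
pics
{'time': np.float64(0.0), 'joints': array([-1.218,  0.322, -0.07 ,  1.452,  0.023,  1.371, -0.057]), 'qd': array([-0.001,  0.   ,  0.001, -0.002, -0.   , -0.001,  0.001]), 'joint_torque': array([-1.0000e-03, -4.9356e+01, -3.8200e-01, -3.1435e+01,  1.3000e-02,
        1.1000e-02,  0.0000e+00]), 'eef_pos': array([0.216, 0.613, 0.255]), 'eef_rot': array([-0.   ,  0.169,  0.986, -0.001]), 'ft_force': array([-0.623,  0.671,  0.018]), 'wrist_torque': array([0.027, 0.005, 0.017]), 'grip_width': np.float64(0.086)}
scene {'mtx': array([[459.65526453,   0.        , 313.53089015],
       [  0.        , 459.65526453, 198.4206837 ],
       [  0.        ,   0.        ,   1.        ]]), 'R': array([[ 0.7432037 , -0.66906228, -0.00198226],
       [-0.49421191, -0.54697555, -0.67570136],
       [ 0.45100204,  0.50316341, -0.7371728 ]]), 't': array([-0.38019114,  0.36776295,  0.99491506])}
top {'mtx': array([[437.68683466,   0.        , 317.75837111],
       [  0.        , 437.68683466, 189.72256959],
       [  0.        ,   0.        ,   1.        ]]), 'R': array([[ 0.00698181, -0.99996582, -0.00442847],
       [-0.99263817, -0.00639502, -0.12094861],
       [ 0.12091616,  0.00524031, -0.99264889]]), 't': array([0.03510462, 0.55679849, 1.12369662])}
{'mtx': array([[346.74269329,   0.        , 322.81552218],
       [  0.        , 346.74269329, 198.10830752],
       [  0.        ,   0.        ,   1.        ]]), 'mount': array([[-5.83891951e-04, -9.59434401e-01, -2.81931355e-01,
         7.05886552e-02],
       [ 9.99999799e-01, -6.29832670e-04,  7.23271724e-05,
        -7.26554935e-04],
       [-2.46962755e-04, -2.81931256e-01,  9.59434576e-01,
        -1.16946602e-01],
       [ 0.00000000e+00,  0.00000000e+00,  0.00000000e+00,
         1.00000000e+00]])}
```

View pics/scene0.png

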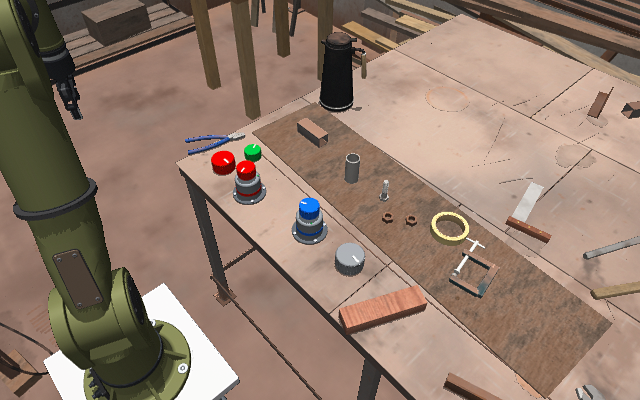

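View pics/top0.png

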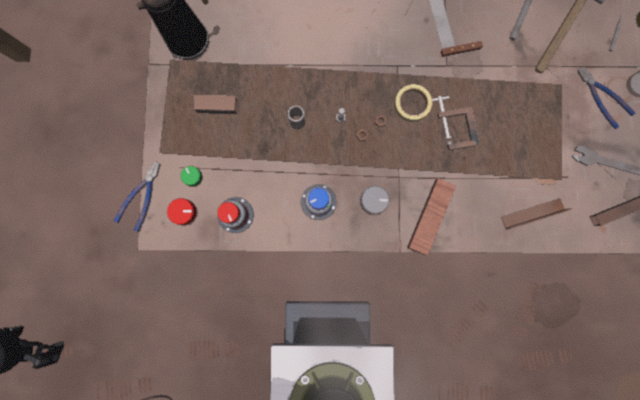

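The red-capped pot is at about (230,212) in the top view, with a larger loose red cap at (181,211). The blue pot is at (318,200) and the reddish block at (432,216). Next I'll measure them.

```bash
cat > h.py <<'E'
import numpy as np,cv2
from workcell import *
from scipy.spatial.transform import Rotation as Ro
def world(name,d,us,vs,s=None):
    m=camera_model(name);K=m["mtx"];z=d[vs,us]
    pc=np.stack([(us-K[0,2])/K[0,0]*z,(vs-K[1,2])/K[1,1]*z,z],1)
    if name=="wrist":
        M=m["mount"];pt=pc@M[:3,:3].T+M[:3,3]
        q=s["eef_rot"];R=Ro.from_quat(np.r_[q[1:],q[0]])
        return R.apply(pt)+s["eef_pos"]
    return (pc-m["t"])@m["R"]
def grid(name,d,s=None):
    v,u=np.mgrid[0:400,0:640];return world(name,d,u.ravel(),v.ravel(),s).reshape(400,640,3)
E
python3 - <<'E'
from h import *
p=cv2.imread("pics/top0.png");d=np.load("top0.npy");W=grid("top",d)
hsv=cv2.cvtColor(p,cv2.COLOR_BGR2HSV)
for nm,(u0,u1,v0,v1),z0,z1 in [("red",(210,260,190,240),.098,.115),("blue",(295,340,180,225),.098,.115),("bigred",(160,200,190,230),.02,.08),("block",(395,470,170,265),.03,.045)]:
    w=W[v0:v1,u0:u1].reshape(-1,3);w=w[(w[:,2]>z0)&(w[:,2]<z1)]
    print(nm,len(w),w.mean(0).round(4),np.median(w[:,2]).round(4),w.min(0).round(3),w.max(0).round(3),(w[:,:2].min(0)+w[:,:2].max(0))/2)
    if nm=="block":
        r=cv2.minAreaRect(w[:,:2].astype(np.float32)*1000);print(r,cv2.boxPoints(r))
a=[cv2.resize(p[v:v+60,u:u+60],(390,390),interpolation=cv2.INTER_CUBIC) for u,v in ((205,185),(290,172))]
cv2.imwrite("pics/z1.png",np.hstack(a))
q=cv2.imread("pics/scene0.png");cv2.imwrite("pics/z2.png",cv2.resize(q[140:260,190:340],(800,640),interpolation=cv2.INTER_CUBIC)[:600])
E
```

```text
red 355 [0.4915 0.2611 0.1055] 0.1055 [0.466 0.235 0.099] [0.516 0.288 0.113] [0.49130379 0.26124077]
blue 349 [0.5279 0.038  0.1053] 0.1053 [0.503 0.013 0.099] [0.555 0.063 0.111] [0.5289004  0.03776085]
bigred 590 [0.4981 0.399  0.0385] 0.0391 [0.463 0.366 0.02 ] [0.532 0.435 0.047] [0.49793851 0.40078718]
block 1514 [ 0.4885 -0.2607  0.0356] 0.0355 [ 0.39  -0.324  0.03 ] [ 0.589 -0.199  0.042] [ 0.48990865 -0.26134044]
((489.2964782714844, -261.679931640625), (53.4023323059082, 199.62203979492188), 66.5030517578125) [[ 387.1159  -246.37239]
 [ 570.18555 -325.96176]
 [ 591.47705 -276.9875 ]
 [ 408.4074  -197.3981 ]]
```

View pics/z1.png

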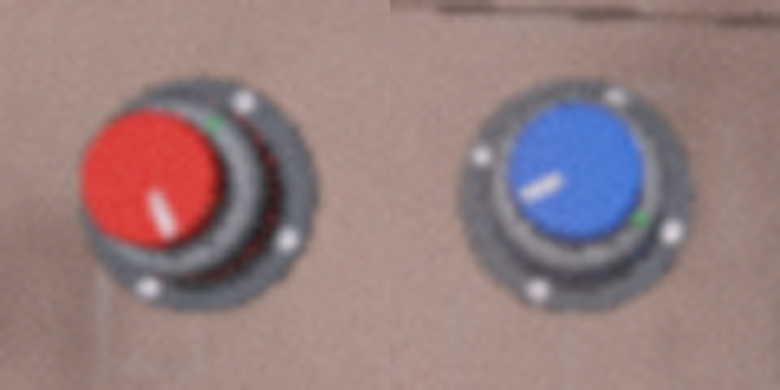

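View pics/z2.png

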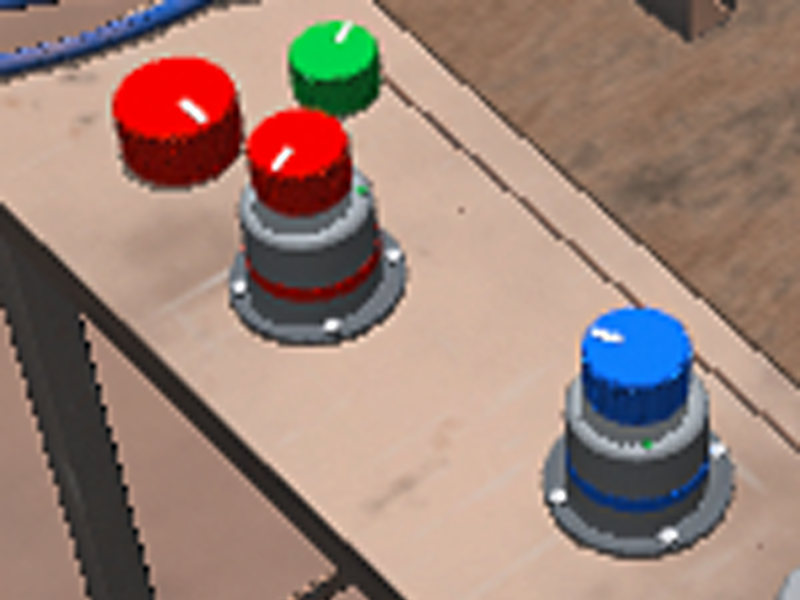

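The red cap's centre is about (0.491, 0.261) with its top at z≈0.106, and its line points to roughly 197°. The block's centre is about (0.489, -0.262), with its long side at about -23.5°. I'll move above the cap and pre-turn the wrist clockwise so the whole twist fits in one grip.

Call:
send_rows:
  commands:
    - [1.7, -2.2, 0, 0, 0, -6.7, 0]
    - [3.4, -4.4, 0, 0, 0, -13.4, 0]
    - [5.2, -6.6, 0, 0, 0, -20, 0]
    - [6.9, -8.8, 0, 0, 0, -26.8, 0]
    - [8.6, -11, 0, 0, 0, -33.5, 0]
    - [10.3, -13.2, 0, 0, 0, -40, 0]
    - [12, -15.4, 0, 0, 0, -46.8, 0]
    - [13.8, -17.6, 0, 0, 0, -53.5, 0]

```text
time: 0.77
eef_pos: [0.3543, 0.4357, 0.2559]
eef_rot: [-0.0, 0.596, 0.803, -0.0]
ft_force: [-0.4, 0.2, -0.7]
grip_width: 0.0853
```

Call:
send_rows:
  commands:
    - [1.7, -2.2, 0, 0, 0, -6.7, 0]
    - [3.4, -4.4, 0, 0, 0, -13.4, 0]
    - [5.2, -6.6, 0, 0, 0, -20, 0]
    - [6.9, -8.8, 0, 0, 0, -26.8, 0]
    - [8.6, -11, 0, 0, 0, -33.5, 0]
    - [10.3, -13.2, 0, 0, 0, -40, 0]
    - [12, -15.4, 0, 0, 0, -46.8, 0]
    - [13.8, -17.6, 0, 0, 0, -53.5, 0]

```text
time: 1.43
eef_pos: [0.4924, 0.2598, 0.256]
eef_rot: [-0.0, 0.894, 0.448, -0.0]
ft_force: [0.2, -0.3, -0.6]
grip_width: 0.0854
```

```bash
python3 - <<'E'
from h import *
s=observe();print({k:np.round(v,3) for k,v in s.items()})
p,d=read_camera("wrist");cv2.imwrite("pics/w1.png",p);np.save("w1.npy",d)
W=grid("wrist",d,s)
hsv=cv2.cvtColor(p,cv2.COLOR_BGR2HSV)
z=W[...,2]
m=(z>.099)&(z<.113)&(np.hypot(W[...,0]-.491,W[...,1]-.261)<.04)
w=W[m];print(len(w),w.mean(0),(w.min(0)+w.max(0))/2,w.max(0)-w.min(0))
(c,r)=cv2.minEnclosingCircle(w[:,:2].astype(np.float32)*1000);print(c,r)
wl=m&(hsv[...,1]<110)&(hsv[...,2]>140)
l=W[wl];print("line",len(l),l.mean(0))
v=l[:,:2].mean(0)-np.array(c)/1000;print("cap yaw",np.degrees(np.arctan2(v[1],v[0])),np.hypot(*v))
g=(hsv[...,0]>45)&(hsv[...,0]<80)&(hsv[...,1]>100)&(np.hypot(W[...,0]-.491,W[...,1]-.261)<.05)
l=W[g];print("tick",len(l),l.mean(0));v=l[:,:2].mean(0)-np.array(c)/1000;print(np.degrees(np.arctan2(v[1],v[0])),np.hypot(*v))
# shoulder circle
m=(z>.062)&(z<.070)&(np.hypot(W[...,0]-.491,W[...,1]-.261)<.05);w=W[m]
print("sh",(w.min(0)+w.max(0))/2,w.max(0)-w.min(0),cv2.minEnclosingCircle(w[:,:2].astype(np.float32)*1000))
E
```

```text
{'time': np.float64(1.433), 'joints': array([-0.868,  0.122,  0.365,  1.7  , -0.045,  1.329, -1.135]), 'qd': array([ 0.315,  0.145,  0.356, -0.134, -0.092,  0.009, -0.707]), 'joint_torque': array([ -1.436, -36.936,   0.743, -30.484,   0.153,   0.12 ,   0.719]), 'eef_pos': array([0.492, 0.26 , 0.256]), 'eef_rot': array([-0.   ,  0.894,  0.448, -0.   ]), 'ft_force': array([ 0.209, -0.328, -0.593]), 'wrist_torque': array([ 0.079, -0.056,  0.038]), 'grip_width': np.float64(0.085)}
3239 [0.49200965 0.26236642 0.10527506] [0.49111587 0.26140675 0.10328412] [0.05307386 0.05288795 0.00851719]
(491.2074890136719, 261.4082946777344) 26.629554748535156
line 87 [0.4777658  0.25518004 0.1061756 ]
cap yaw -155.1391729447731 0.014814525454004936
tick 1411 [0.49772188 0.2692308  0.29597636]
50.21326202553609 0.010179827037115053
sh [0.49128794 0.26262241 0.06477607] [0.06946232 0.06775269 0.00555014] ((491.5263977050781, 261.6648864746094), 35.23075866699219)
```

View pics/w1.png

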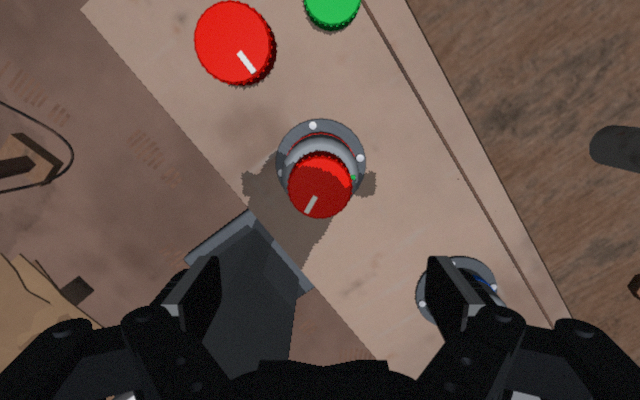

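Wrist view: the red cap is at (320,185) with its white line near (311,205). The green tick is at (353,177), partly under the cap's edge. I'll work out both angles more carefully.

```bash
python3 - <<'E'
from h import *
s=observe();p=cv2.imread("pics/w1.png");d=np.load("w1.npy")
m=camera_model("wrist");K=m["mtx"];M=m["mount"];q=s["eef_rot"];R=Ro.from_quat(np.r_[q[1:],q[0]])
def plane(u,v,z):
    r=R.apply(M[:3,:3]@np.array([(u-K[0,2])/K[0,0],(v-K[1,2])/K[1,1],1]));o=R.apply(M[:3,3])+s["eef_pos"]
    return (o+r*(z-o[2])/r[2])[:2]
hsv=cv2.cvtColor(p,cv2.COLOR_BGR2HSV).astype(int)
sub=np.zeros((400,640),bool);sub[140:230,280:375]=1
red=sub&((hsv[...,0]<8)|(hsv[...,0]>172))&(hsv[...,2]>180)&(hsv[...,1]>150)
wl=np.zeros_like(sub);wl[190:218,298:322]=1;wl&=(hsv[...,1]<130)&(hsv[...,2]>150)
P=lambda mk,z:np.array([plane(u,v,z) for v,u in np.argwhere(mk)])
t=P(red|wl,.106);c,r=cv2.minEnclosingCircle((t*1000).astype(np.float32));print("top",np.array(c),r,t.mean(0))
l=P(wl,.106);c=np.array(c)/1000;v=l.mean(0)-c;print("line",len(l),np.degrees(np.arctan2(v[1],v[0]))%360,np.hypot(*v))
e=np.linalg.svd(l-l.mean(0))[2][0];print("line pca",np.degrees(np.arctan2(e[1],e[0]))%180+180)
g=sub&(hsv[...,0]>45)&(hsv[...,0]<80)&(hsv[...,1]>80);l=P(g,.066);print("tick",len(l),l.mean(0));v=l.mean(0)-c;print(np.degrees(np.arctan2(v[1],v[0]))%360,np.hypot(*v),np.argwhere(g).mean(0))
E
```

```text
top [498.54147339 256.2510376 ] 24.556140899658203 [0.51068784 0.26189133]
line 29 206.84664619884506 0.016628752067940678
line pca 201.25375802963381
tick 22 [0.52049126 0.23591056]
317.17926852322904 0.029925374829914368 [177.         352.90909091]
```

```bash
cat >> h.py <<'E'
def capfit(tag,hi=.113):
    s=observe();p,d=read_camera("wrist");cv2.imwrite(f"pics/{tag}.png",p)
    print("pos",s["eef_pos"].round(4),"speed",np.abs(s["qd"]).max().round(3),"j7",s["joints"][6].round(3))
    W=grid("wrist",d,s);z=W[...,2];hsv=cv2.cvtColor(p,cv2.COLOR_BGR2HSV).astype(int)
    near=np.hypot(W[...,0]-.491,W[...,1]-.261)
    m=(z>.098)&(z<hi)&(near<.04);w=W[m];c,r=cv2.minEnclosingCircle((w[:,:2]*1000).astype(np.float32));c=np.array(c)/1000
    print("top",c.round(4),r,np.median(w[:,2]).round(4))
    wl=m&(hsv[...,1]<130)&(hsv[...,2]>140);wl&=np.hypot(W[...,0]-c[0],W[...,1]-c[1])<.0245
    l=W[wl][:,:2];v=l.mean(0)-c;print("line",len(l),np.degrees(np.arctan2(v[1],v[0]))%360,np.hypot(*v))
    e=np.linalg.svd(l-l.mean(0))[2][0];e=e*np.sign(e@v);print("pca",np.degrees(np.arctan2(e[1],e[0]))%360)
    g=(z>.05)&(z<.08)&(near<.05)&(hsv[...,0]>45)&(hsv[...,0]<80)&(hsv[...,1]>80);l=W[g][:,:2];
    if len(l): v=l.mean(0)-c;print("tick",len(l),np.degrees(np.arctan2(v[1],v[0]))%360,np.hypot(*v))
E
python3 - <<'E'
from h import *
capfit("w2")
p=cv2.imread("pics/w2.png");cv2.imwrite("pics/w2z.png",cv2.resize(p[110:230,260:380],(600,600),interpolation=cv2.INTER_CUBIC))
E
```

```text
pos [0.4967 0.2532 0.2562] speed 0.134 j7 -1.138
top [0.4912 0.2614] 26.597808837890625 0.1054
line 95 204.95708124722782 0.01447029038413725
pca 203.7673786519891
tick 24 324.5875153841148 0.029849970036399713
```

View pics/w2z.png

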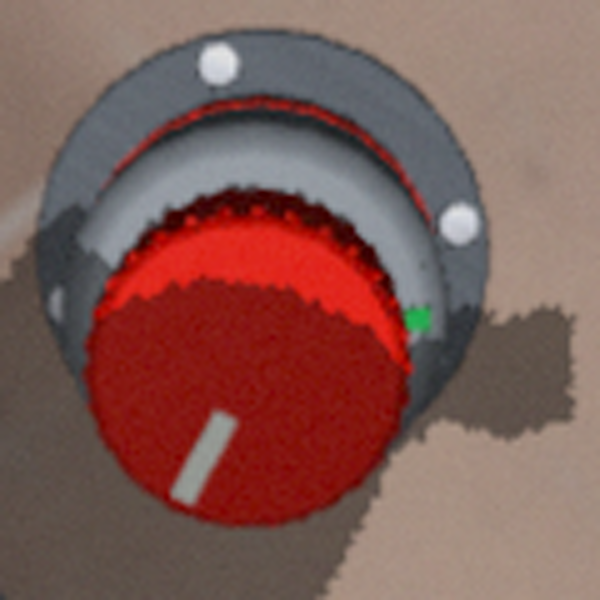

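```bash
python3 - <<'E'
from h import *
s=observe();print(s["eef_pos"],s["eef_rot"],s["qd"].round(3),s["time"])
E
```

```text
[0.49525265 0.25524281 0.25616859] [1.63912912e-03 8.95170977e-01 4.45719906e-01 1.50961648e-05] [-0.034 -0.005 -0.072  0.006 -0.042  0.007  0.051] 1.5333
```

Call:
send_rows:
  commands:
    - [0, 0, -2, 0, 0, 0, 0]
    - [0, 0, -4, 0, 0, 0, 0]
    - [0, 0, -6, 0, 0, 0, 0]
    - [0, 0, -8, 0, 0, 0, 0]
    - [0, 0, -9, 0, 0, 0, 0]
    - [0, 0, -9, 0, 0, 0, 0]
    - [0, 0, -9, 0, 0, 0, 0]
    - [0, 0, -9, 0, 0, 0, 0]

```text
time: 2.2
eef_pos: [0.4927, 0.2616, 0.1676]
eef_rot: [-0.0, 0.893, 0.451, 0.001]
ft_force: [1.0, 0.5, 1.5]
grip_width: 0.0852
```

```bash
python3 - <<'E'
from h import *
s=observe();print(s["eef_pos"],s["eef_rot"],s["qd"].round(3),s["time"],s["joints"].round(2))
E
```

```text
[0.49266584 0.26160636 0.1675643 ] [-7.18958171e-05  8.92519050e-01  4.51008727e-01  9.32100287e-04] [ 0.002 -0.006  0.003 -0.007 -0.002 -0.002  0.   ] 2.2 [-0.86  0.19  0.36  1.81 -0.07  1.15 -1.11]
```

Call:
send_rows:
  commands:
    - [-0.1, 0, -1.5, 0, 0, 0, 0]
    - [-0.1, 0, -3, 0, 0, 0, 0]
    - [-0.1, 0, -4.5, 0, 0, 0, 0]
    - [-0.1, 0, -5.5, 0, 0, 0, 0]
    - [-0.1, 0, -6.2, 0, 0, 0, 0]
    - [-0.1, 0, -6.6, 0, 0, 0, 0]
    - [-0.1, 0, -6.6, 0, 0, 0, 0]
    - [-0.1, 0, -6.6, 0, 0, 0, 0]

```text
time: 2.87
eef_pos: [0.4915, 0.2613, 0.1009]
eef_rot: [-0.0, 0.893, 0.451, 0.0]
ft_force: [-0.8, -0.5, 0.2]
grip_width: 0.0853
```

Call:
send_rows:
  commands:
    - [0, 0, 0, 0, 0, 0, 0.15]
    - [0, 0, 0, 0, 0, 0, 0.3]
    - [0, 0, 0, 0, 0, 0, 0.5]
    - [0, 0, 0, 0, 0, 0, 0.8]
    - [0, 0, 0, 0, 0, 0, 0.8]
    - [0, 0, 0, 0, 0, 0, 0.8]
    - [0, 0, 0, 0, 0, 0, 0.8]
    - [0, 0, 0, 0, 0, 0, 0.8]
  grip_force: 60

```text
time: 3.53
eef_pos: [0.4912, 0.2615, 0.1013]
eef_rot: [-0.0, 0.893, 0.451, 0.0]
ft_force: [-2.0, -1.0, 6.3]
grip_width: 0.0504
```

```bash
python3 - <<'E'
from h import *
s=observe();print({k:np.round(v,3) for k,v in s.items()})
p,d=read_camera("wrist");cv2.imwrite("pics/w3.png",p)
E
```

```text
{'time': np.float64(3.533), 'joints': array([-0.847,  0.259,  0.353,  1.875, -0.105,  1.024, -1.086]), 'qd': array([-0.002,  0.001, -0.   , -0.001, -0.002, -0.   ,  0.001]), 'joint_torque': array([ 3.8600e-01, -3.6815e+01,  3.1560e+00, -2.5961e+01,  2.0900e-01,
       -6.6200e-01,  1.2000e-02]), 'eef_pos': array([0.491, 0.262, 0.101]), 'eef_rot': array([-0.   ,  0.893,  0.451,  0.   ]), 'ft_force': array([-1.989, -0.997,  6.26 ]), 'wrist_torque': array([-0.112,  0.421, -0.007]), 'grip_width': np.float64(0.05)}
```

View pics/w3.png

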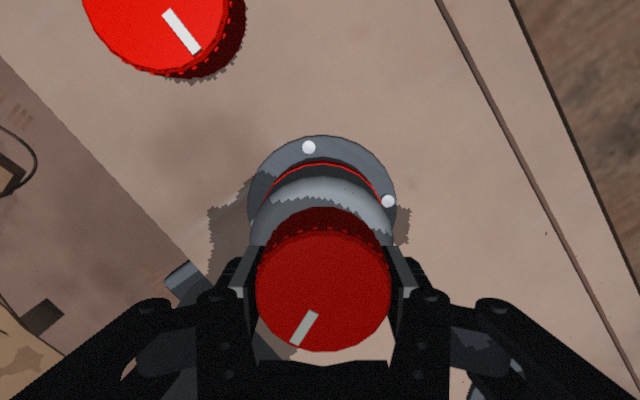

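The cap is gripped evenly between the pads, with the line at (304,328). Now I'll twist it anticlockwise.

Call:
send_rows:
  commands:
    - [0, 0, 0, 0, 0, 4, 0.8]
    - [0, 0, 0, 0, 0, 9, 0.8]
    - [0, 0, 0, 0, 0, 14, 0.8]
    - [0, 0, 0, 0, 0, 19, 0.8]
    - [0, 0, 0, 0, 0, 24, 0.8]
    - [0, 0, 0, 0, 0, 30, 0.8]
    - [0, 0, 0, 0, 0, 36, 0.8]
    - [0, 0, 0, 0, 0, 40, 0.8]

```text
time: 4.25
eef_pos: [0.4919, 0.2617, 0.1014]
eef_rot: [0.0, 0.683, 0.731, 0.001]
ft_force: [0.4, 0.0, 3.6]
grip_width: 0.0502
```

```bash
python3 - <<'E'
from h import *
s=observe();print({k:np.round(v,3) for k,v in s.items()})
p,d=read_camera("wrist");cv2.imwrite("pics/w4.png",p)
E
```

```text
{'time': np.float64(4.25), 'joints': array([-0.766,  0.255,  0.26 ,  1.872, -0.077,  1.022, -0.406]), 'qd': array([ 0.091, -0.004, -0.105, -0.003,  0.031,  0.   ,  0.762]), 'joint_torque': array([ -0.146, -38.287,   2.673, -25.513,   0.223,   0.063,  -0.485]), 'eef_pos': array([0.492, 0.262, 0.101]), 'eef_rot': array([0.   , 0.683, 0.731, 0.001]), 'ft_force': array([0.352, 0.   , 3.583]), 'wrist_torque': array([0.143, 0.048, 0.004]), 'grip_width': np.float64(0.05)}
```

View pics/w4.png

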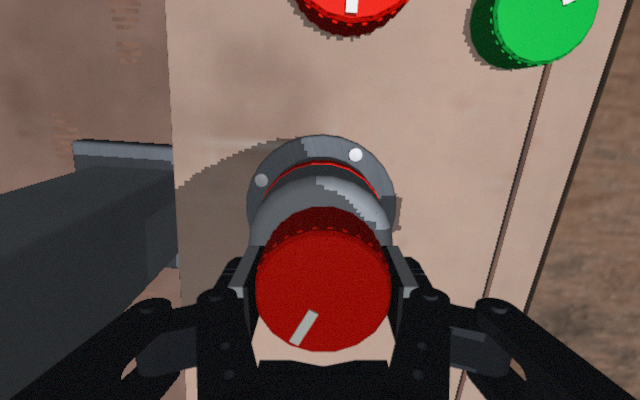

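The line is still at (304,328) in the wrist frame, so nothing has slipped and I'll keep turning.

Call:
send_rows:
  commands:
    - [0, 0, 0, 0, 0, 5, 0.8]
    - [0, 0, 0, 0, 0, 10, 0.8]
    - [0, 0, 0, 0, 0, 15, 0.8]
    - [0, 0, 0, 0, 0, 21, 0.8]
    - [0, 0, 0, 0, 0, 27, 0.8]
    - [0, 0, 0, 0, 0, 33, 0.8]
    - [0, 0, 0, 0, 0, 39, 0.8]
    - [0, 0, 0, 0, 0, 45, 0.8]

```text
time: 4.97
eef_pos: [0.4919, 0.2617, 0.1014]
eef_rot: [0.001, 0.352, 0.936, 0.001]
ft_force: [-0.5, 0.3, 4.1]
grip_width: 0.0502
```

Call:
send_rows:
  commands:
    - [0, 0, 0, 0, 0, 5, 0.8]
    - [0, 0, 0, 0, 0, 10, 0.8]
    - [0, 0, 0, 0, 0, 15, 0.8]
    - [0, 0, 0, 0, 0, 19, 0.8]
    - [0, 0, 0, 0, 0, 23, 0.8]
    - [0, 0, 0, 0, 0, 27, 0.8]
    - [0, 0, 0, 0, 0, 30, 0.8]
    - [0, 0, 0, 0, 0, 32, 0.8]

```text
time: 5.63
eef_pos: [0.4919, 0.2617, 0.1015]
eef_rot: [0.001, 0.082, 0.997, 0.001]
ft_force: [-0.5, -0.2, 6.0]
grip_width: 0.0504
```

```bash
python3 - <<'E'
from h import *
s=observe();print({k:np.round(v,3) for k,v in s.items()})
q=s["eef_rot"];print(2*np.degrees(np.arctan2(q[2],q[1])-np.arctan2(.451,.893)))
p,d=read_camera("wrist");cv2.imwrite("pics/w5.png",p)
E
```

```text
{'time': np.float64(5.633), 'joints': array([-0.617,  0.252,  0.092,  1.866, -0.027,  1.022,  0.893]), 'qd': array([ 0.044,  0.   , -0.048, -0.   ,  0.014, -0.001,  0.38 ]), 'joint_torque': array([  0.08 , -38.377,   1.272, -25.115,   0.161,  -0.068,  -0.217]), 'eef_pos': array([0.492, 0.262, 0.102]), 'eef_rot': array([0.001, 0.082, 0.997, 0.001]), 'ft_force': array([-0.51 , -0.175,  6.015]), 'wrist_torque': array([ 0.041,  0.115, -0.012]), 'grip_width': np.float64(0.05)}
117.03959791306602
```

View pics/w5.png

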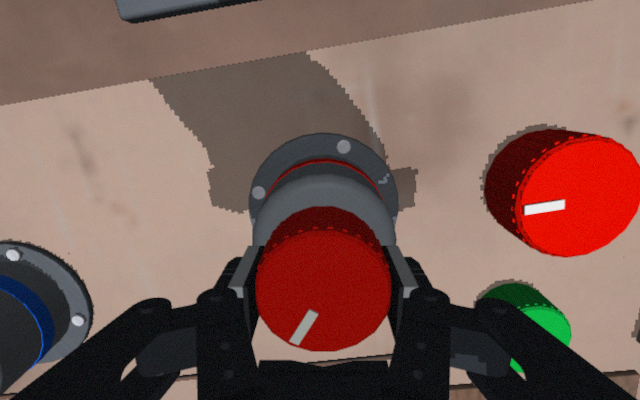

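Turned 117° with no slip. I'll add a few degrees to reach the best angle, then lift gently while watching the force.

Call:
send_rows:
  commands:
    - [0, 0, 0, 0, 0, 2, 0.8]
    - [0, 0, 0, 0, 0, 4, 0.8]
    - [0, 0, 0, 0, 0, 4, 0.8]
    - [0, 0, 0, 0, 0, 4, 0.8]
    - [0, 0, 0.1, 0, 0, 4, 0.8]
    - [0, 0, 0.2, 0, 0, 4, 0.8]
    - [0, 0, 0.3, 0, 0, 4, 0.8]
    - [0, 0, 0.4, 0, 0, 4, 0.8]

```text
time: 6.35
eef_pos: [0.4916, 0.2614, 0.1047]
eef_rot: [0.001, 0.047, 0.999, 0.0]
ft_force: [0.8, 0.6, 2.5]
grip_width: 0.0503
```

Call:
send_rows:
  commands:
    - [0, 0, 0.4, 0, 0, 0, 0.8]
    - [0, 0, 0.9, 0, 0, 0, 0.8]
    - [0, 0, 1.5, 0, 0, 0, 0.8]
    - [0, 0, 2.2, 0, 0, 0, 0.8]
    - [0, 0, 3.5, 0, 0, 0, 0.8]
    - [0, 0, 5, 0, 0, 0, 0.8]
    - [0, 0, 7, 0, 0, 0, 0.8]
    - [0, 0, 9, 0, 0, 0, 0.8]

```text
time: 7.02
eef_pos: [0.4904, 0.2602, 0.195]
eef_rot: [-0.001, 0.047, 0.999, -0.001]
ft_force: [0.4, 0.5, -0.6]
grip_width: 0.0499
```

```bash
python3 - <<'E'
from h import *
s=observe();print({k:np.round(v,3) for k,v in s.items()})
p,d=read_camera("wrist");cv2.imwrite("pics/w6.png",p)
p,d=read_camera("scene");cv2.imwrite("pics/s6.png",cv2.resize(p[60:300,60:380],(800,600)))
E
```

```text
{'time': np.float64(7.017), 'joints': array([-0.614,  0.16 ,  0.087,  1.773, -0.014,  1.211,  0.952]), 'qd': array([-0.009, -0.2  ,  0.004, -0.286,  0.021,  0.47 , -0.014]), 'joint_torque': array([ 8.2000e-02, -3.8008e+01,  5.9700e-01, -2.9056e+01, -3.0000e-03,
       -3.9400e-01,  1.5000e-02]), 'eef_pos': array([0.49 , 0.26 , 0.195]), 'eef_rot': array([-0.001,  0.047,  0.999, -0.001]), 'ft_force': array([ 0.354,  0.546, -0.568]), 'wrist_torque': array([-0.003, -0.009,  0.019]), 'grip_width': np.float64(0.05)}
```

View pics/w6.png

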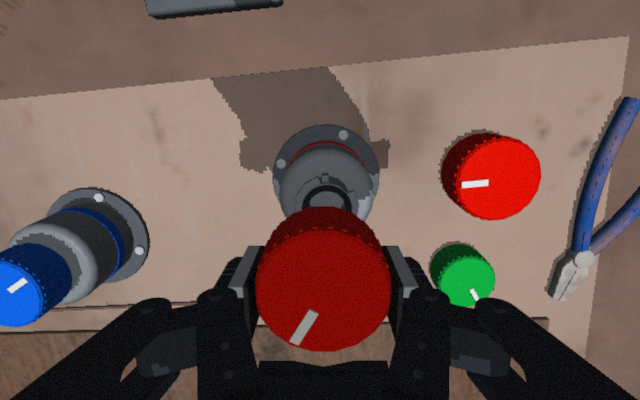

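View pics/s6.png

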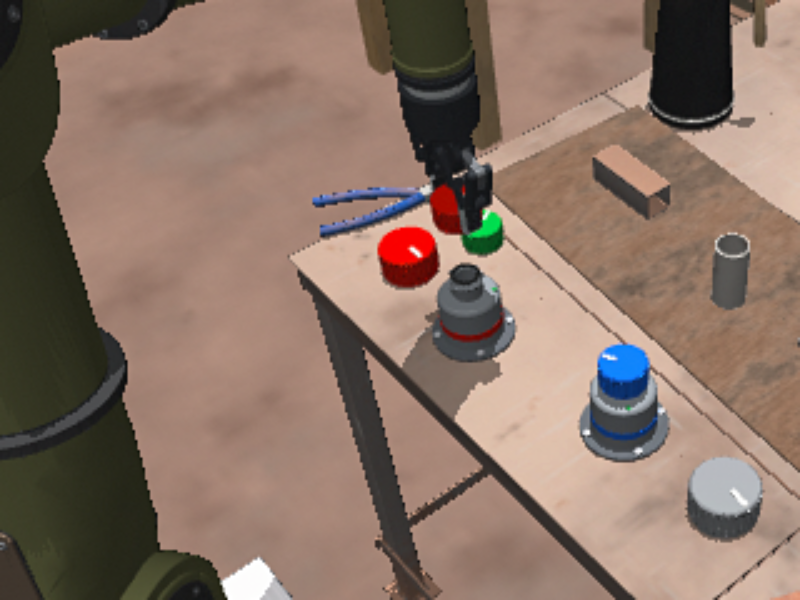

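The cap is off, held upright with the pot's neck bare at (325,205), and the blue cap hasn't been touched. I'll carry it to the block, turning the jaws to line up across the block's width.

Call:
send_rows:
  commands:
    - [0, -2, 0.5, 0, 0, 0, 0.8]
    - [0, -5, 1, 0, 0, -1, 0.8]
    - [0, -8.5, 1, 0, 0, -2, 0.8]
    - [0, -12, 1, 0, 0, -3, 0.8]
    - [0, -15.5, 1, 0, 0, -5, 0.8]
    - [0, -19, 1, 0, 0, -6, 0.8]
    - [0, -22.5, 1, 0, 0, -7, 0.8]
    - [0, -26, 1, 0, 0, -9, 0.8]

```text
time: 7.78
eef_pos: [0.4899, -0.0009, 0.2037]
eef_rot: [-0.001, 0.126, 0.992, -0.0]
ft_force: [0.0, -0.5, -0.2]
grip_width: 0.0503
```

Call:
send_rows:
  commands:
    - [0, -3.5, 0, 0, 0, -1, 0.8]
    - [0, -7, 0, 0, 0, -2, 0.8]
    - [0, -10.5, 0, 0, 0, -3, 0.8]
    - [0, -14, 0, 0, 0, -5, 0.8]
    - [0, -17.5, 0, 0, 0, -6, 0.8]
    - [-0.1, -21, 0, 0, 0, -7, 0.8]
    - [-0.2, -24, 0, 0, 0, -8, 0.8]
    - [-0.2, -26.3, 0, 0, 0, -9, 0.8]

```text
time: 8.45
eef_pos: [0.4872, -0.2651, 0.2037]
eef_rot: [-0.001, 0.205, 0.979, -0.0]
ft_force: [-0.1, -0.2, -1.2]
grip_width: 0.0502
```

Call:
send_rows:
  commands:
    - [0, 0, 0, 0, 0, 0, 0.8]
    - [0, 0, 0, 0, 0, 0, 0.8]
    - [0, 0, 0, 0, 0, 0, 0.8]
    - [0, 0, 0, 0, 0, 0, 0.8]
    - [0, 0, 0, 0, 0, 0, 0.8]
    - [0, 0, 0, 0, 0, 0, 0.8]
    - [0, 0, 0, 0, 0, 0, 0.8]
    - [0, 0, 0, 0, 0, 0, 0.8]

```text
time: 9.12
eef_pos: [0.4892, -0.2614, 0.2044]
eef_rot: [0.0, 0.202, 0.979, 0.0]
ft_force: [-0.3, -0.2, 0.2]
grip_width: 0.0501
```

```bash
cat > b.py <<'E'
from h import *
def look(tag):
    s=observe();print(s["eef_pos"].round(4),s["eef_rot"].round(4),np.abs(s["qd"]).max().round(3),s["joints"].round(2))
    q=s["eef_rot"];print("tool y deg",np.degrees(2*np.arctan2(q[2],q[1]))-90)
    p,d=read_camera("wrist");cv2.imwrite(f"pics/{tag}.png",p);W=grid("wrist",d,s)
    m=(abs(W[...,2]-.036)<.006)&(np.hypot(W[...,0]-.489,W[...,1]+.262)<.13)&(d>0)
    w=W[m];print(len(w),np.median(w[:,2]));print(cv2.minAreaRect((w[:,:2]*1000).astype(np.float32)))
    p[m]=p[m]//2+np.array([0,127,0],np.uint8);cv2.imwrite(f"pics/{tag}m.png",p)
    p,d=read_camera("top");cv2.imwrite(f"pics/{tag}t.png",p);W=grid("top",d)
    m=(abs(W[...,2]-.036)<.004)&(np.hypot(W[...,0]-.489,W[...,1]+.262)<.13);w=W[m];print("top",len(w),cv2.minAreaRect((w[:,:2]*1000).astype(np.float32)))
E
python3 -c "
from b import *
look('b1')"
```

```text
[ 0.4892 -0.2614  0.2044] [1.000e-04 2.024e-01 9.793e-01 1.000e-04] 0.004 [-0.06  0.16  0.56  1.78 -0.09  1.23  1.69]
tool y deg 66.64154459943234
10148 0.03545822684854602
((476.6317138671875, -200.67466735839844), (156.54788208007812, 126.47988891601562), 66.52297973632812)
top 1099 ((510.07708740234375, -215.26803588867188), (153.74586486816406, 200.39382934570312), 66.31481170654297)
```

View pics/b1m.png

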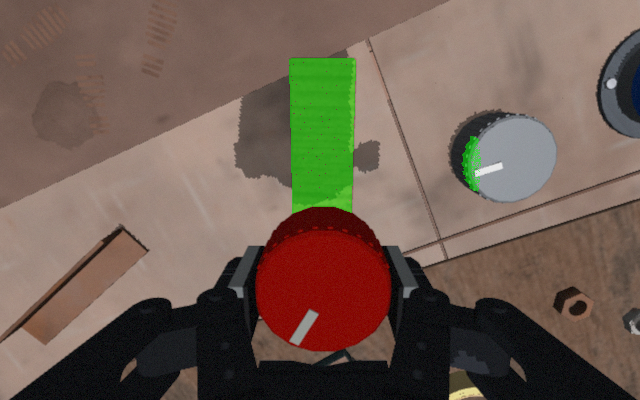

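The mask also caught part of the grey cap at (475,170), so I'll recompute on the block alone using its own axes.

```bash
python3 - <<'E'
from h import *
s=observe();p,d=read_camera("wrist");W=grid("wrist",d,s)
m=(abs(W[...,2]-.036)<.006)&(d>0)&(np.hypot(W[...,0]-.489,W[...,1]+.262)<.13)
n,lab,st,_=cv2.connectedComponentsWithStats(m.astype(np.uint8));k=1+np.argmax(st[1:,4]);w=W[lab==k][:,:2]
def ext(w,nm):
    for a in (-23.5,):
        e=np.array([np.cos(np.radians(a)),np.sin(np.radians(a))]);f=np.array([-e[1],e[0]])
        r=w-[.489,-.2615];x=r@e;y=r@f
        print(nm,"long",np.percentile(x,[.5,99.5]),"perp",np.percentile(y,[.5,50,99.5]),"min",y.min(),y.max(),x.min(),x.max())
        # edge slopes
        b=np.arange(x.min()+.01,x.max()-.01,.01);ii=[(y[(x>t)&(x<t+.01)].max(),y[(x>t)&(x<t+.01)].min()) for t in b]
        ii=np.array(ii);print("mid slope deg",np.degrees(np.arctan(np.polyfit(b,ii.mean(1),1)[0])),ii.mean(1).mean(),(ii[:,0]-ii[:,1]).mean())
ext(w,"wrist")
d=np.load("top0.npy");W=grid("top",d);m=(abs(W[...,2]-.036)<.006)&(np.hypot(W[...,0]-.489,W[...,1]+.262)<.13)
n,lab,st,_=cv2.connectedComponentsWithStats(m.astype(np.uint8));k=1+np.argmax(st[1:,4]);w=W[lab==k][:,:2];ext(w,"top")
E
```

```text
wrist long [-0.09853857  0.02343926] perp [-0.02708874 -0.00149617  0.02424343] min -0.027481108213146727 0.02467298662259725 -0.09878905100208824 0.026688103687320802
mid slope deg -0.15284888350701623 -0.001361080728984306 0.05160210901118733
top long [-0.09833371  0.0991349 ] perp [-0.02592136  0.00051473  0.0260735 ] min -0.026746534235787673 0.026657756080390952 -0.09946706145357917 0.10015596874346036
mid slope deg -0.08123535708677943 0.0002199235757536649 0.05178048457159317
```

Call:
send_rows:
  commands:
    - [0, -0.1, -2, 0, 0, 0, 0.8]
    - [0, -0.1, -4.5, 0, 0, 0, 0.8]
    - [0, -0.1, -7, 0, 0, 0, 0.8]
    - [0, -0.1, -9.5, 0, 0, 0, 0.8]
    - [0, -0.1, -11.5, 0, 0, 0, 0.8]
    - [0, -0.1, -12.8, 0, 0, 0, 0.8]
    - [0, -0.1, -13.4, 0, 0, 0, 0.8]
    - [0, -0.1, -13.5, 0, 0, 0, 0.8]

```text
time: 9.93
eef_pos: [0.4886, -0.2628, 0.0684]
eef_rot: [-0.001, 0.203, 0.979, 0.0]
ft_force: [0.2, 0.0, -0.5]
grip_width: 0.0502
```

Call:
send_rows:
  commands:
    - [0, 0, 0, 0, 0, 0, 0.8]
    - [0, 0, 0, 0, 0, 0, 0.8]
    - [0, 0, 0, 0, 0, 0, 0.8]
    - [0, 0, -0.1, 0, 0, 0, 0.8]
    - [0, 0, -0.2, 0, 0, 0, 0.8]
    - [0, 0, -0.3, 0, 0, 0, 0.8]
    - [0, 0, -0.4, 0, 0, 0, 0.8]
    - [0, 0, -0.5, 0, 0, 0, 0.8]

```text
time: 10.6
eef_pos: [0.489, -0.2629, 0.0643]
eef_rot: [0.0, 0.203, 0.979, 0.0]
ft_force: [0.4, 0.5, -0.2]
grip_width: 0.0505
```

Call:
send_rows:
  commands:
    - [0, 0, -0.05, 0, 0, 0, 0.8]
    - [0, 0, -0.1, 0, 0, 0, 0.8]
    - [0, 0, -0.15, 0, 0, 0, 0.8]
    - [0, 0, -0.2, 0, 0, 0, 0.8]
    - [0, 0, -0.2, 0, 0, 0, 0.8]
    - [0, 0, -0.2, 0, 0, 0, 0.8]
    - [0, 0, -0.2, 0, 0, 0, 0.8]
    - [0, 0, -0.2, 0, 0, 0, 0.8]

```text
time: 11.27
eef_pos: [0.4891, -0.263, 0.0624]
eef_rot: [0.0, 0.203, 0.979, 0.0]
ft_force: [-0.1, -0.5, -0.5]
grip_width: 0.0505
```

```bash
python3 - <<'E'
from h import *
s=observe();print(s["eef_pos"].round(4),s["ft_force"].round(2))
p,d=read_camera("wrist");cv2.imwrite("pics/c1.png",p)
p,d=read_camera("scene");cv2.imwrite("pics/c1s.png",cv2.resize(p[230:350,300:460],(800,600),interpolation=cv2.INTER_CUBIC))
E
```

```text
[ 0.4891 -0.263   0.0624] [-0.13 -0.49 -0.47]
```

View pics/c1s.png

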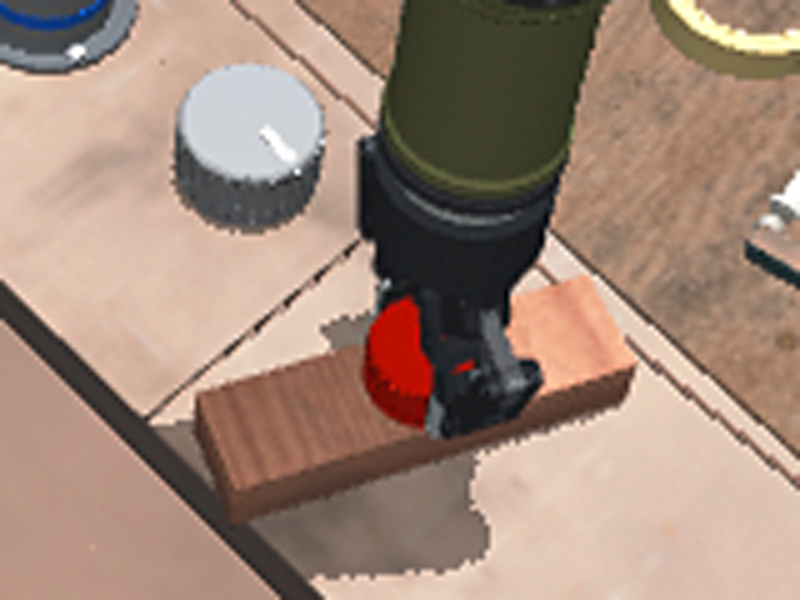

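View pics/c1.png

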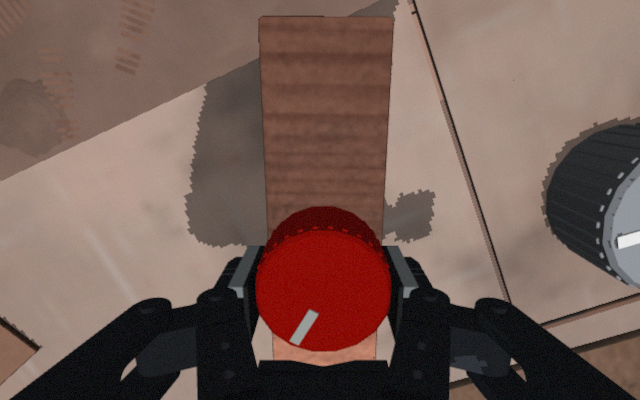

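The cap sits just above the block and is lined up with it, so I'll step down to contact.

Call:
send_rows:
  commands:
    - [0, 0, -0.05, 0, 0, 0, 0.8]
    - [0, 0, -0.1, 0, 0, 0, 0.8]
    - [0, 0, -0.15, 0, 0, 0, 0.8]
    - [0, 0, -0.15, 0, 0, 0, 0.8]
    - [0, 0, -0.15, 0, 0, 0, 0.8]
    - [0, 0, -0.15, 0, 0, 0, 0.8]
    - [0, 0, -0.15, 0, 0, 0, 0.8]
    - [0, 0, -0.15, 0, 0, 0, 0.8]

```text
time: 12.03
eef_pos: [0.4891, -0.263, 0.0613]
eef_rot: [0.0, 0.203, 0.979, 0.0]
ft_force: [-2.6, 1.5, 5.8]
grip_width: 0.0503
```

Contact at 5.8 N, so I'll release.

Call:
send_rows:
  commands:
    - [0, 0, 0, 0, 0, 0, 0.5]
    - [0, 0, 0, 0, 0, 0, 0.3]
    - [0, 0, 0, 0, 0, 0, 0.2]
    - [0, 0, 0, 0, 0, 0, 0.1]
    - [0, 0, 0, 0, 0, 0, 0]
    - [0, 0, 0, 0, 0, 0, 0]
    - [0, 0, 0, 0, 0, 0, 0]
    - [0, 0, 0, 0, 0, 0, 0]

```text
time: 12.7
eef_pos: [0.489, -0.2629, 0.0608]
eef_rot: [0.0, 0.203, 0.979, 0.0]
ft_force: [0.3, 0.3, -0.7]
grip_width: 0.0854
```

Call:
send_rows:
  commands:
    - [0, 0, 0.5, 0, 0, 0, 0]
    - [0, 0, 1.5, 0, 0, 0, 0]
    - [0, 0, 3, 0, 0, 0, 0]
    - [0, 0, 5, 0, 0, 0, 0]
    - [0, 0, 7, 0, 0, 0, 0]
    - [0, 0, 10, 0, 0, 0, 0]
    - [0, 0, 13, 0, 0, 0, 0]
    - [0, 0, 15, 0, 0, 0, 0]

```text
time: 13.37
eef_pos: [0.4898, -0.2637, 0.2149]
eef_rot: [0.002, 0.203, 0.979, -0.0]
ft_force: [0.9, -0.4, -0.1]
grip_width: 0.0849
```

Call:
send_rows:
  commands:
    - [0, 1, 0, 0, 0, 0, 0]
    - [0, 3, 0, 0, 0, 0, 0]
    - [0, 6, 0, 0, 0, 0, 0]
    - [0, 9, 0, 0, 0, 0, 0]
    - [0, 11, 0, 0, 0, 0, 0]
    - [0, 12, 0, 0, 0, 0, 0]
    - [0, 12, 0, 0, 0, 0, 0]
    - [0, 12, 0, 0, 0, 0, 0]

```text
time: 14.03
eef_pos: [0.489, -0.1436, 0.2111]
eef_rot: [0.0, 0.203, 0.979, -0.0]
ft_force: [0.2, -0.0, -0.3]
grip_width: 0.085
```

```bash
python3 - <<'E'
from h import *
s=observe();print(s["time"],s["eef_pos"].round(4),s["ft_force"].round(2),np.abs(s["qd"]).max())
p,d=read_camera("scene");cv2.imwrite("pics/e1.png",p);W=grid("scene",d)
for n in ["scene","top"]:
    if n=="top": p,d=read_camera("top");cv2.imwrite("pics/e1t.png",p);W=grid("top",d)
    near=np.hypot(W[...,0]-.489,W[...,1]+.262)
    w=W[(abs(W[...,2]-.066)<.006)&(near<.05)];print(n,"cap",len(w),np.median(w[:,2]),cv2.minEnclosingCircle((w[:,:2]*1000).astype(np.float32)))
    m=(abs(W[...,2]-.036)<.006)&(near<.13);_,lab,st,_=cv2.connectedComponentsWithStats(m.astype(np.uint8))
    w=W[np.isin(lab,[i for i in range(1,len(st)) if st[i,4]>40])][:,:2];print("block",cv2.minAreaRect((w*1000).astype(np.float32)))
cv2.imwrite("pics/e1tz.png",cv2.resize(p[160:280,200:480],(800,343),interpolation=cv2.INTER_CUBIC))
E
```

```text
14.0333 [ 0.489  -0.1436  0.2111] [ 0.21 -0.04 -0.28] 0.02656974197326732
scene cap 397 0.06614870481222687 ((489.5365295410156, -264.80322265625), 27.5155029296875)
block ((509.9442443847656, -216.39862060546875), (158.22438049316406, 200.53565979003906), 66.53752136230469)
top cap 0 nan ((0.0, 0.0), 0.0)
block ((0.0, 0.0), (0.0, 0.0), 0.0)
  return _methods._mean(a, axis=axis, dtype=dtype,
  ret = ret.dtype.type(ret / rcount)
```

View pics/e1.png

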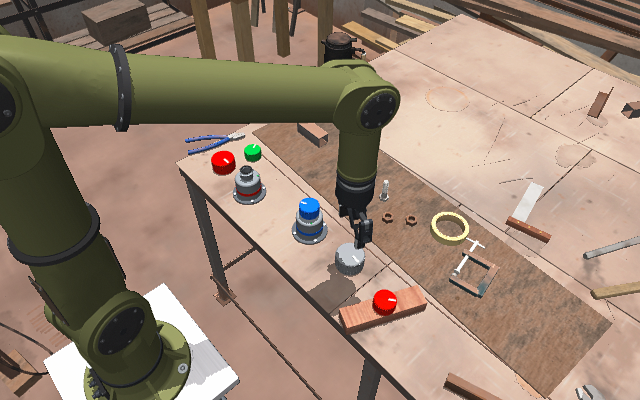

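View pics/e1tz.png

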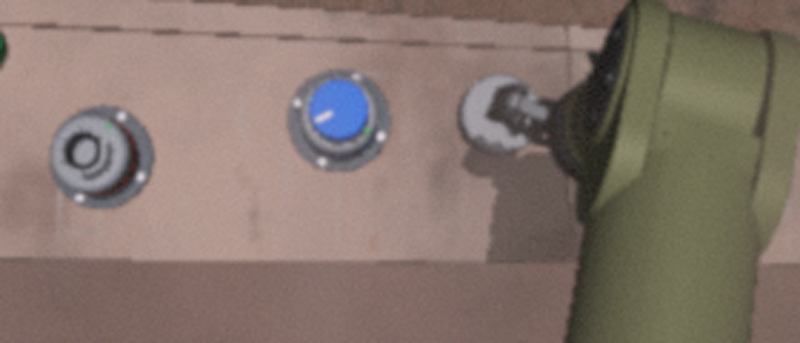

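The cap stands upright on the block at (385,301), with its top at z=0.066. I'll check that it's centred using the scene camera and the block's own axes.

```bash
python3 - <<'E'
from h import *
s=observe()
e=np.array([np.cos(np.radians(-23.5)),np.sin(np.radians(-23.5))]);f=np.array([-e[1],e[0]])
for n in ["scene","wrist"]:
    p,d=read_camera(n);W=grid(n,d,s);cv2.imwrite(f"pics/f_{n}.png",p)
    r=W[...,:2]-[.489,-.2615];x=r@e;y=r@f;z=W[...,2]
    c=(abs(z-.066)<.004)&(np.hypot(x,y)<.04)&(d>0);b=(abs(z-.036)<.004)&(abs(x)<.11)&(abs(y)<.035)&(d>0)
    for k,m in (("cap",c),("block",b)):
        if m.sum()>20: q=lambda a:np.percentile(a[m],[.5,99.5]).round(4);print(n,k,m.sum(),q(x),q(x).mean(),q(y),q(y).mean())
E
```

```text
scene cap 373 [-0.0237  0.0262] 0.0012500000000000011 [-0.0283  0.022 ] -0.00315
scene block 1362 [-0.0985  0.0999] 0.0006999999999999992 [-0.0285  0.0244] -0.0020499999999999997
wrist cap 2452 [-0.0239  0.0208] -0.001550000000000001 [-0.0265  0.0235] -0.0014999999999999996
wrist block 7197 [-0.0984  0.0995] 0.0005500000000000019 [-0.0262  0.0248] -0.000700000000000001
```

The cap is within about 1–2 mm of the block's centre in both views, so I'll hand in.

```bash
python3 -c "
from workcell import *
print(finish_job())"
```

```text
the job is handed in; nothing more can be done
None
```

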